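Put the end mills away in their fitted trays

ROBOT

A 6-joint arm with a two-finger parallel gripper is mounted at the origin on a cart in front of the work surface, level with it; the furniture and walls round the work are solid. World frame = base frame: x ahead of the robot, y to its left, z up, the work surface at z = 0. Lengths are in m, angles in rad, forces in N, time in s.
With the tool pointing down it reaches from about 0.35 to 0.975 m from the base axis. Payload 4.9 kg.
Tool frame: the origin (TCP) lies between the finger pads; the fingertips stand 25 mm ahead of it and the grasp point (between the pads) lies 6 mm ahead of it (manip.tcp_to_tips is the z of the fingertips in the tool frame, in m); z points along the fingers, y is the line along which they close (so a half turn about z gives the same grasp; the last joint's range is limited). The gripper opens to 85 mm and grips with 20 to 120 N. Pads are 22 mm wide; open, the fingers measure 114 mm over their backs; the gripper's body (76 mm by 85 mm) begins 54 mm behind the grasp point. The pads swing forward as they close: fully open they stand 13 mm farther back than shut.
Start: joints at [-1.257, 0.053, 1.613, -0, 1.476, -0.119], TCP at [0.262, -0.567, 0.256] pointing down, gripper open.
Joint ranges: [-3.01, 3.01], [-1.01, 2.22], [0.06, 2.58], [-1.02, 4.17], [0.09, 2.62], [-3.14, 3.14]. Speed limits (rad/s): [2.57, 2.57, 3.14, 3.14, 3.14, 3.14].

INTERFACE

Orientations are given as a unit quaternion [w, x, y, z].
In Python, from plant import manip gives the robot as it stands. The module is installed in compiled form; this text tells all that it offers.
- The arm moves only by the tool arm_command, never from a script. Its argument "moves" is a list of rows, each a list of 3 entries, a list of its own where there are three numbers: the opening, from -1 (shut) to 1 (fully open), then the shift along the tool's x, y, z in units of 0.15 m (1.0 is 0.15 m), then the turn about the tool's z in units of 2 pi rad (1.0 is 2 pi rad). A call has 1 to 20 rows; each row is the pose to reach, as a shift and turn from the pose commanded when the call began, along the tool's axes at that moment, turning the shorter way round; what a row does not reach only later rows make up. A row lasts 1/12 s, in which the tool goes at most 41.7 mm and 7.16 degrees, less where a joint would pass 70% of its speed; a pose out of reach is approached as far as the arm can. A call with a number of a shift or a turn outside -1 to 1 is refused whole. A call with a gripper value outside its range is refused whole. The fingers move at their own pace and stop on an object; the grip force is fixed at half the most. Time passes only in rows, so rows that repeat a pose let the fingers close. It gives the time, the measured TCP pose, the force, the opening and the grip force at its end, in the units of the state.
- manip.state(): the state, without advancing time (a new reading comes with each control period).
- manip.grab_frame(name): name is "side" or "top" or "wrist"; returns a dict with "frame" (384x512x3 uint8, red, green, blue), "fx", "fy", "cx", "cy" (pixels), "R" (3x3) and "t" (3): a world point X has camera coordinates R X + t. Camera axes: x right, y down, z forward; pixel columns grow to the right and rows downward; lengths in m; the calibration is good to about 2 mm. A picture is of the moment at which its call begins. There is no depth.
- manip.job_done(): hands the job in; it is judged then, once.
Trained networks look in a picture, given as the dict that the camera call returned (one of the last four; its "shot" number tells which), for a name from the list of things; names that differ only in an ending like _2 or _b are one class to them, and where a whole thing is asked for, a point or a joint stands for the part that bears it (a point fixed in the world has none). Each returns a list of dicts, best first, with "confidence" (0 to 1); they miss things now and then, are a little off and sometimes report something else, mostly with a low value. They report only what shows in the picture. A call takes as long as a camera call. They do not tell look-alikes from the thing itself.
- manip.search_frame(picture, target): "extent" ([left, top, right, bottom] in pixels, round what is visible of it).
The state is a dict: "time": time; "joint_pos": joint angles; "joint_vel": joint speeds; "joint_efforts": joint torques, N m; "tool_pos": TCP position; "tool_rot": TCP orientation; "contact_force": force on the tool from outside, world axes, zero at the start; "ft_torque": the same for the moment, N m; "gripper_width": opening from 0.0 (shut) to 1.0 (fully open); "grasp_force": force on a finger pad.
Only numpy, scipy, OpenCV 4.12 (cv2) and the standard library are available. Lean on these libraries where they do the work, as an engineer would, in place of code of your own. Each camera call takes 0.05 s, during which the arm holds its last target. There are 200 camera calls.

TASK

Put the three spiral-fluted end mills away in the black trays, each in the tray of its own size: the longest mill in the longest tray, the middle one in the middle tray, the shortest in the shortest. Set each down gently so that it lies flat on the tray's floor within the fence, either end foremost, and leave the two plain reamers where they lie.

Things in the scene. Friction and masses are not known exactly. Their poses are not given: they have to be found in the camera images.
- mill_long: The long end mill: a loose steel-grey cutter with a plain round shank at one half and spiral flutes at the other, 100 mm long, 20 mm thick, lying on the table and not rolling. Origin: middle of its length, at its underside (the table top at the start). y: along its length, z: up.
- mill_middle: The middle-sized end mill: a loose steel-grey cutter with a plain round shank at one half and spiral flutes at the other, 85 mm long, 16 mm thick, lying on the table and not rolling. Origin: middle of its length, at its underside (the table top at the start). y: along its length, z: up.
- mill_short: The short end mill: a loose steel-grey cutter with a plain round shank at one half and spiral flutes at the other, 70 mm long, 12 mm thick, lying on the table and not rolling. Origin: middle of its length, at its underside (the table top at the start). y: along its length, z: up.
- tray_long: The longest of three black plastic trays, fixed to the table, for the long end mill: outside 132 x 50 mm, pocket 120 x 38 mm, floor 6 mm above the table, fence 8 mm higher than the floor and 6 mm thick; a 54 mm finger gap is left free of fence in the middle of each long side. Origin: centre of the tray at table height. y: along the long side, z: up.
- tray_middle: The middle-sized of three black plastic trays, fixed to the table, for the middle-sized end mill: outside 117 x 46 mm, pocket 105 x 34 mm, floor 6 mm above the table, fence 8 mm higher than the floor and 6 mm thick; a 54 mm finger gap is left free of fence in the middle of each long side. Origin: centre of the tray at table height. y: along the long side, z: up.
- tray_short: The shortest of three black plastic trays, fixed to the table, for the short end mill: outside 102 x 42 mm, pocket 90 x 30 mm, floor 6 mm above the table, fence 8 mm higher than the floor and 6 mm thick; a 54 mm finger gap is left free of fence in the middle of each long side. Origin: centre of the tray at table height. y: along the long side, z: up.
- reamer_large: Bystander, loose: a plain reamer, a slim grey rod with a narrow neck in the middle and no spiral, 142 mm long, 14 mm thick. Origin: its middle, at its underside. y: along its length.
- reamer_small: Bystander, loose: a plain reamer like the other, 124 mm long, 12 mm thick. Origin: its middle, at its underside. y: along its length.
Things that resemble listed ones, but are neither listed nor needed, are in the scene too. Leave any brown look-alike of the mill_long alone.

How it is judged:
At the end, for the whole second after the job is handed in: Each end mill lies flat (0.06 rad), released and still, on the floor of the tray of its own size, its middle within 14 mm along and 13 mm across of the tray centre, within 0.25 rad of the long side; both reamers within 30 mm of where they lay (x of mill_long in the frame of tray_long between -0.013 and 0.013 m and y of mill_long in the frame of tray_long between -0.014 and 0.014 m and z of mill_long in the frame of tray_long between 0.003 and 0.0095 m and angle between the y axis of mill_long and the y axis of tray_long, either way round below 0.25 rad and angle between the z axis of mill_long and the z axis of tray_long, either way round below 0.06 rad and linear speed of each of mill_long, mill_middle, mill_short below 0.02 m/s and x of mill_middle in the frame of tray_middle between -0.013 and 0.013 m and y of mill_middle in the frame of tray_middle between -0.014 and 0.014 m and z of mill_middle in the frame of tray_middle between 0.003 and 0.0095 m and angle between the y axis of mill_middle and the y axis of tray_middle, either way round below 0.25 rad and angle between the z axis of mill_middle and the z axis of tray_middle, either way round below 0.06 rad and x of mill_short in the frame of tray_short between -0.013 and 0.013 m and y of mill_short in the frame of tray_short between -0.014 and 0.014 m and z of mill_short in the frame of tray_short between 0.003 and 0.0095 m and angle between the y axis of mill_short and the y axis of tray_short, either way round below 0.25 rad and angle between the z axis of mill_short and the z axis of tray_short, either way round below 0.06 rad and distance of each of reamer_large, reamer_small from where it was at the start of the episode below 0.03 m); the robot touches nothing.
It fails at once if the long end mill is dropped into or rammed against its tray (over 60 N) (contact force between mill_long and tray_long above 60 N).
It fails at once if the middle end mill is dropped into or rammed against its tray (over 60 N) (contact force between mill_middle and tray_middle above 60 N).
It fails at once if the short end mill is dropped into or rammed against its tray (over 60 N) (contact force between mill_short and tray_short above 60 N).
It fails at once if a reamer is shifted by more than 30 mm (distance of reamer_large from where it was at the start of the episode above 0.03 m).
It fails at once if a reamer is shifted by more than 30 mm (distance of reamer_small from where it was at the start of the episode above 0.03 m).
It also fails if it takes over 80 s, if anything falls off the work surface, if the arm or the gripper's body presses on something with over 40 N, if the wrist force passes 120 N, or if a joint passes its speed limit or range.

## Working session

There is one attempt and no reset: what is moved stays moved. The work goes in short steps, Python scripts to look and compute and a tool call to move; the robot and the scene stay as the last step left them, time stands still between calls to the robot, and variables do not carry over. Pictures are saved under pics/ and viewed, at most 14 in all, crops included, and the job is handed in when it is done.

Besides the shell and the picture viewer there is one more tool, called after ">>>" by a JSON object that holds its "name" and its "arguments", one argument or row to a line. arm_command: Moves the arm, as the interface text tells. Shifts and turns lie within -1 to 1; 1 stands for 0.15 m of shift or 2 pi rad of turn. Its arguments: {"type":"object","properties":{"moves":{"type":"array"}},"required":["moves"]}

```bash
mkdir -p pics; python3 - <<'E'
from plant import manip
import cv2,numpy as np,pickle
s=manip.state();print(s['time'],s['tool_pos'],s['tool_rot'],s['gripper_width'],manip.tcp_to_tips)
for n in ['top','side']:
    f=manip.grab_frame(n);pickle.dump(f,open(n+'.pkl','wb'))
    print(n,f['fx'],f['cx'],f['cy'],np.round(f['R'],3).tolist(),np.round(f['t'],3))
    cv2.imwrite(f'pics/{n}0.png',cv2.resize(f['frame'][:,:,::-1],(800,600),interpolation=cv2.INTER_CUBIC))
    for k in ['mill_long','mill_middle','mill_short','tray_long','tray_middle','tray_short','reamer_large','reamer_small']:
        print(k,[(np.round(d['extent']).astype(int).tolist(),round(d['confidence'],2)) for d in manip.search_frame(f,k)[:4]])
E
```

```text
0.0 [ 0.26194869 -0.56684952  0.25509163] [-9.87230415e-04  9.76679747e-01  2.14699068e-01 -8.79620044e-05] 0.9998350727682224 0.025
top 411.60781190114 259.3034571578246 187.54170187795546 [[-0.024, -1.0, 0.004], [-0.985, 0.023, -0.171], [0.171, -0.008, -0.985]] [0.    0.568 1.002]
mill_long [([297, 224, 331, 239], 0.83), ([333, 192, 373, 205], 0.64), ([330, 126, 368, 147], 0.64)]
mill_middle [([108, 242, 141, 251], 0.58)]
mill_short [([252, 238, 280, 248], 0.47)]
tray_long [([196, 144, 250, 177], 0.75)]
tray_middle [([141, 146, 185, 177], 0.73)]
tray_short [([274, 155, 312, 171], 0.67)]
reamer_large [([170, 226, 224, 248], 0.54)]
reamer_small [([371, 226, 418, 243], 0.52)]
side 348.6429662812232 254.5417071506511 191.02961896328551 [[-0.875, -0.484, 0.008], [-0.237, 0.413, -0.879], [0.422, -0.771, -0.476]] [0.507 0.171 0.876]
mill_long [([305, 180, 314, 198], 0.63), ([248, 163, 264, 170], 0.6), ([288, 170, 304, 182], 0.52)]
mill_middle [([228, 266, 252, 295], 0.55)]
mill_short []
tray_long [([200, 197, 240, 218], 0.56)]
tray_middle [([165, 220, 210, 243], 0.74)]
tray_short [([244, 176, 265, 190], 0.65)]
reamer_large [([264, 221, 278, 252], 0.62)]
reamer_small []
```

View pics/top0.png

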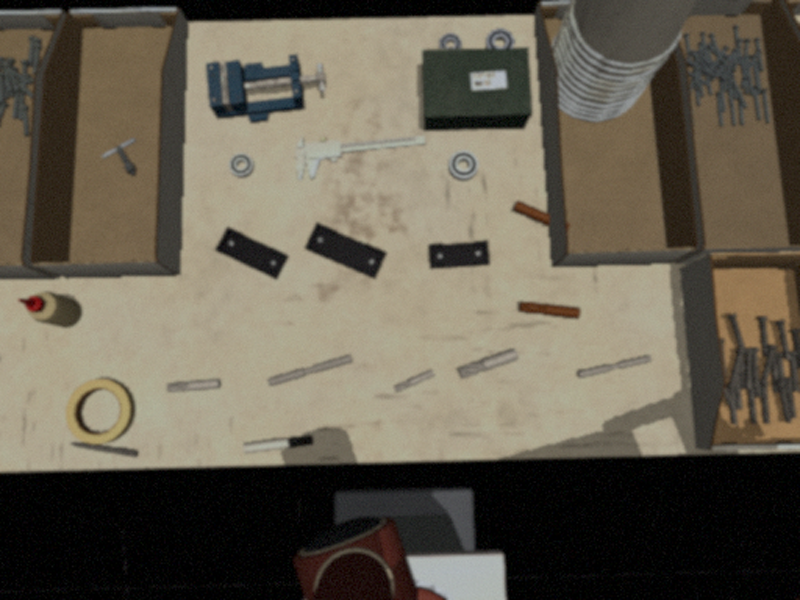

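```bash
python3 - <<'E'
import cv2,pickle
f=pickle.load(open('top.pkl','rb'))['frame'][:,:,::-1]
cv2.imwrite('pics/crop1.png',cv2.resize(f[110:262,95:425],(800,368),interpolation=cv2.INTER_CUBIC))
E
```

```text
(no output)
```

View pics/crop1.png

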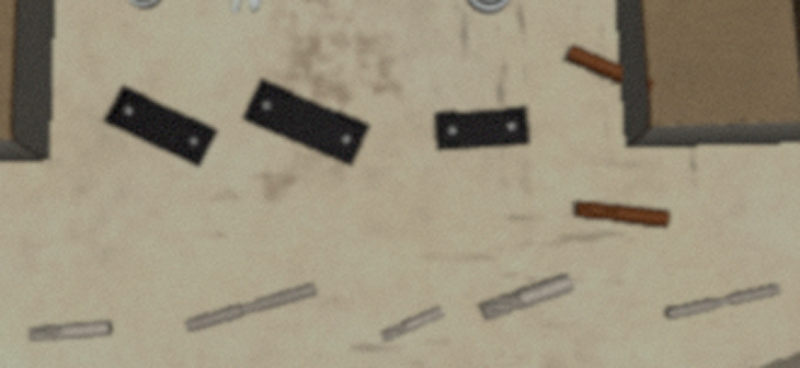

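The crop shows the long mill (top px 314,231), the middle mill (124,246), the short mill (266,243) and the reamers with necks (197,237 and 394,234). Brown look-alikes are at (353,198) and (349,136). The trays are at (163,161) middle, (223,160) long and (293,163) short. I choose the three fluted grey ones.

```bash
cat > h.py <<'E'
from plant import manip
import cv2,numpy as np
def unproj(f,uv,z):
    uv=np.atleast_2d(uv).astype(float); R=np.array(f['R']);t=np.array(f['t'])
    d=np.c_[(uv[:,0]-f['cx'])/f['fx'],(uv[:,1]-f['cy'])/f['fy'],np.ones(len(uv))]@R
    c=-R.T@t
    return (c+d*((z-c[2])/d[:,2])[:,None])[:,:2]
def proj(f,X):
    p=np.array(f['R'])@np.array(X)+np.array(f['t']);return p[0]/p[2]*f['fx']+f['cx'],p[1]/p[2]*f['fy']+f['cy']
def rect(f,box,z,dark,z_=None):
    """min-area rectangle of the thing within the pixel box: centre xy, length, width, axis angle from world y (deg), mod 180"""
    h,w=f['frame'].shape[:2]
    l,t,r,b=[int(v) for v in box];l=max(l-5,0);t=max(t-5,0);r=min(r+6,w);b=min(b+6,h)
    im=cv2.resize(f['frame'][t:b,l:r],None,fx=4,fy=4,interpolation=cv2.INTER_CUBIC)
    g=cv2.GaussianBlur(im,(0,0),2).astype(float)
    if dark: m=(g.sum(2)<240)
    else:
        m=((g[...,0]-g[...,2])<dark_thr(g))
    n,lab,st,_=cv2.connectedComponentsWithStats(m.astype(np.uint8))
    k=1+np.argmax(st[1:,4]);ys,xs=np.nonzero(lab==k)
    uv=np.c_[(xs+.5)/4-.5+l,(ys+.5)/4-.5+t]
    P=unproj(f,uv,z)
    (c,(a,bb),ang)=cv2.minAreaRect((P*1000).astype(np.float32))
    if a<bb:a,bb,ang=bb,a,ang+90
    return np.round(c,1),round(a,1),round(bb,1),round((ang-90+90)%180-90,1)
def dark_thr(g):
    s=g[...,0]-g[...,2]
    t,_=cv2.threshold(np.clip(s,0,255).astype(np.uint8),0,255,cv2.THRESH_OTSU);return t
E
python3 - <<'E'
from h import *;import pickle
f=pickle.load(open('top.pkl','rb'))
for n,b,z,d in [('long',[297,224,331,239],.01,0),('middle',[108,242,141,251],.008,0),('short',[252,238,280,248],.006,0),('ream',[170,226,224,248],.007,0),('ream_s',[371,226,418,243],.006,0),
 ('tl',[196,144,250,177],.014,1),('tm',[141,146,185,177],.014,1),('ts',[274,155,312,171],.014,1)]:
    print(n,rect(f,b,z,d))
w=manip.grab_frame('wrist');print(w['R'],w['t'],w['fx'],-np.array(w['R']).T@w['t'])
E
```

```text
long (array([ 454.2, -147.3]), 103.3, 22.4, 17.4)
middle (array([428.8, 340.8]), 89.1, 18.6, 2.8)
short (array([428. , -23.8]), 70.6, 15.4, 20.7)
ream (array([449.6, 148.8]), 144.1, 17.0, 14.8)
ream_s (array([ 444.3, -358.4]), 129.2, 15.4, 11.6)
tl (array([651.6,  87.4]), 130.5, 49.2, -24.9)
tm (array([651.4, 247.3]), 116.8, 44.6, -26.6)
ts (array([ 639.9, -106.1]), 101.4, 41.1, 2.1)
[[ 0.41912458 -0.90792807  0.00109611]
 [-0.86053316 -0.39686024  0.31935033]
 [-0.28951212 -0.13479081 -0.94763609]] [-0.62474919 -0.0405675   0.38010378] 280.22507823699056 [ 0.33698271 -0.53209246  0.3738401 ]
```

```bash
cat >> h.py <<'E'
from scipy.spatial.transform import Rotation as Ro
def go(x,y,z,ang):
    """ang: world angle (deg) of the wanted axis line, tool x along it"""
    s=manip.state();q=np.array(s['tool_rot']);M=Ro.from_quat(q[[1,2,3,0]]).as_matrix()
    d=M.T@(np.array([x,y,z])-s['tool_pos'])
    a=np.degrees(np.arctan2(M[1,0],M[0,0]));turn=-(ang-a)
    turn=(turn+90)%180-90
    n=int(np.ceil(np.abs(d).max()/.15))
    print('t',round(s['time'],2),'pos',np.round(s['tool_pos'],4),'ang',round(a,1),'j6',round(s['joint_pos'][5],2),'w',round(s['gripper_width'],3),'g',s['grasp_force'])
    print('shift',np.round(d/.15,3),'calls',n,'each',np.round(d/.15/n,3),'turn',round(turn/360,4),'deg',round(turn,1),'M3',np.round(M[:,2],3))
E
python3 -c "
from h import *
go(.454,-.147,.2,107.4)"
```

```text
t 0.95 pos [ 0.2621 -0.5674  0.2563] ang 24.8 j6 -0.12 w 0.995 g 0.0
shift [ 2.337 -2.008  0.375] calls 3 each [ 0.779 -0.669  0.125] turn -0.2295 deg -82.6 M3 [-0. -0. -1.]
```

>>> {"name": "arm_command", "arguments": {
  "moves": [
    [1,[0.78,-0.67,0],0],
    [1,[0.78,-0.67,0],0],
    [1,[0.78,-0.67,0],0],
    [1,[0.78,-0.67,0],0],
    [1,[0.78,-0.67,0],0]
  ]
}}

```text
time: 1.37
tool_pos: [0.3281, -0.423, 0.2564]
tool_rot: [-0.001, 0.976, 0.217, 0.001]
contact_force: [-0.6, -0.4, -0.8]
gripper_width: 0.996
grasp_force: 0.0
```

>>> {"name": "arm_command", "arguments": {
  "moves": [
    [1,[0.78,-0.67,0.1],0],
    [1,[0.78,-0.67,0.1],0],
    [1,[0.78,-0.67,0.1],0],
    [1,[0.78,-0.67,0.1],0],
    [1,[0.78,-0.67,0.1],0]
  ]
}}

```text
time: 1.78
tool_pos: [0.3915, -0.2828, 0.2406]
tool_rot: [-0.001, 0.976, 0.217, 0.0]
contact_force: [0.4, 0.0, 0.0]
gripper_width: 1.0
grasp_force: 0.0
```

>>> {"name": "arm_command", "arguments": {
  "moves": [
    [1,[0.78,-0.67,0.28],-0.23],
    [1,[0.78,-0.67,0.28],-0.23],
    [1,[0.78,-0.67,0.28],-0.23],
    [1,[0.78,-0.67,0.28],-0.23],
    [1,[0.78,-0.67,0.28],-0.23],
    [1,[0.78,-0.67,0.28],-0.23],
    [1,[0.78,-0.67,0.28],-0.23],
    [1,[0.78,-0.67,0.28],-0.23],
    [1,[0.78,-0.67,0.28],-0.23],
    [1,[0.78,-0.67,0.28],-0.23],
    [1,[0.78,-0.67,0.28],-0.23],
    [1,[0.78,-0.67,0.28],-0.23],
    [1,[0.78,-0.67,0.28],-0.23],
    [1,[0.78,-0.67,0.28],-0.23]
  ]
}}

```text
time: 2.95
tool_pos: [0.4544, -0.1471, 0.1995]
tool_rot: [0.0, 0.592, 0.806, -0.0]
contact_force: [0.6, -0.2, -0.4]
gripper_width: 0.996
grasp_force: 0.0
```

```bash
python3 - <<'E'
from h import *
go(.454,-.147,.027,107.4)
f=manip.grab_frame('wrist');im=f['frame'][:,:,::-1].copy()
for p in [(.454,-.147,.01),(.454-.05*.299,-.147+.05*.954,.01),(.454+.05*.299,-.147-.05*.954,.01)]:
    u=proj(f,p);print(np.round(u));cv2.circle(im,tuple(int(round(v)) for v in u),3,(0,0,255),1)
cv2.imwrite('pics/w1.png',im)
E
```

```text
t 2.95 pos [ 0.4544 -0.1471  0.1995] ang 107.4 j6 -0.77 w 0.996 g 0.0
shift [ 0.002 -0.002  1.15 ] calls 2 each [ 0.001 -0.001  0.575] turn 0.0001 deg 0.0 M3 [ 0. -0. -1.]
[253. 179.]
[253. 134.]
[253. 220.]
```

View pics/w1.png

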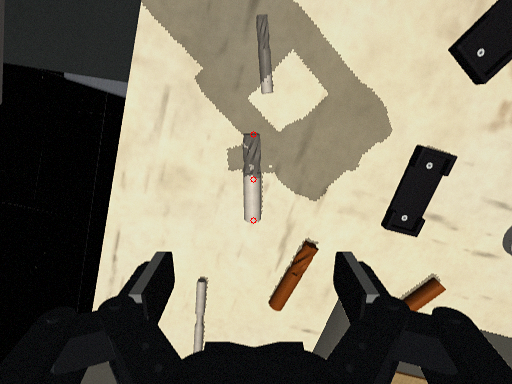

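The wrist view shows the long fluted mill under the marks (253,134 to 253,220), with its centre at (253,179). The brown copy at (293,275) is clear of the fingers.

>>> {"name": "arm_command", "arguments": {
  "moves": [
    [0.2,[0,0,0.3],0],
    [0.2,[0,0,0.55],0],
    [0.2,[0,0,0.8],0],
    [0.2,[0,0,0.95],0],
    [0.2,[0,0,0.95],0]
  ]
}}

```text
time: 3.42
tool_pos: [0.45, -0.1446, 0.0509]
tool_rot: [-0.006, 0.591, 0.806, -0.001]
contact_force: [-0.1, 1.1, -1.4]
gripper_width: 0.598
grasp_force: 0.0
```

>>> {"name": "arm_command", "arguments": {
  "moves": [
    [0.2,[0,0,0.1],0],
    [0.2,[0,0,0.2],0],
    [0.2,[0,0,0.2],0],
    [-1,[0,0,0.2],0],
    [-1,[0,0,0.2],0],
    [-1,[0,0,0.2],0],
    [-1,[0,0,0.2],0],
    [-1,[0,0,0.2],0],
    [-1,[0,0,0.2],0],
    [-1,[0,0,0.2],0],
    [-1,[0,0,0.2],0]
  ]
}}

```text
time: 4.33
tool_pos: [0.4558, -0.1472, 0.029]
tool_rot: [0.002, 0.591, 0.807, 0.0]
contact_force: [-1.9, 0.8, 6.8]
gripper_width: 0.215
grasp_force: 61.7
```

>>> {"name": "arm_command", "arguments": {
  "moves": [
    [-1,[0,0,-0.2],0],
    [-1,[0,0,-0.4],0],
    [-1,[0,0,-0.6],0],
    [-1,[0,0,-0.6],0]
  ]
}}

```text
time: 4.67
tool_pos: [0.4581, -0.1482, 0.1238]
tool_rot: [0.006, 0.591, 0.807, 0.001]
contact_force: [2.4, -1.2, -1.6]
gripper_width: 0.214
grasp_force: 60.7
```

```bash
python3 - <<'E'
from h import *
go(.6516,.0874,.09,65.1)
E
```

```text
t 4.67 pos [ 0.4581 -0.1482  0.1238] ang 107.6 j6 -0.77 w 0.214 g 60.717254877090454
shift [1.109 1.703 0.231] calls 2 each [0.555 0.851 0.115] turn 0.118 deg 42.5 M3 [ 0.011 -0.005 -1.   ]
```

>>> {"name": "arm_command", "arguments": {
  "moves": [
    [-1,[0.57,0.86,0],0],
    [-1,[0.57,0.86,0],0],
    [-1,[0.57,0.86,0],0],
    [-1,[0.57,0.86,0],0],
    [-1,[0.57,0.86,0],0]
  ]
}}

```text
time: 5.08
tool_pos: [0.5536, -0.0221, 0.1164]
tool_rot: [0.0, 0.589, 0.808, 0.001]
contact_force: [-0.8, -0.2, -2.3]
gripper_width: 0.218
grasp_force: 60.8
```

>>> {"name": "arm_command", "arguments": {
  "moves": [
    [-1,[0.56,0.86,0],0.118],
    [-1,[0.56,0.86,0],0.118],
    [-1,[0.56,0.86,0],0.118],
    [-1,[0.56,0.86,0],0.118],
    [-1,[0.56,0.86,0],0.118],
    [-1,[0.56,0.86,0],0.118],
    [-1,[0.56,0.86,0],0.118],
    [-1,[0.56,0.86,0],0.118],
    [-1,[0.56,0.86,0],0.118],
    [-1,[0.56,0.86,0],0.118]
  ]
}}

```text
time: 5.92
tool_pos: [0.6486, 0.0926, 0.1165]
tool_rot: [-0.0, 0.843, 0.539, -0.0]
contact_force: [0.4, -0.5, -2.2]
gripper_width: 0.218
grasp_force: 60.8
```

```bash
python3 - <<'E'
from h import *
go(.6516,.0874,.035,65.1)
f=manip.grab_frame('wrist');im=f['frame'][:,:,::-1].copy()
u=proj(f,(.6516,.0874,.006));cv2.circle(im,tuple(int(round(v)) for v in u),3,(0,0,255),1)
cv2.imwrite('pics/w2.png',im)
E
```

```text
t 5.92 pos [0.6486 0.0926 0.1165] ang 65.2 j6 0.46 w 0.218 g 60.82338094711304
shift [-0.023  0.033  0.543] calls 1 each [-0.023  0.033  0.543] turn 0.0002 deg 0.1 M3 [-0.001 -0.    -1.   ]
```

View pics/w2.png

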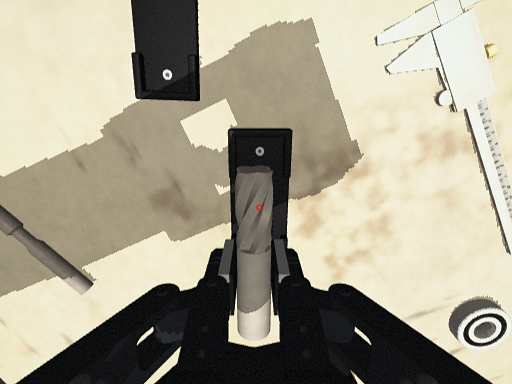

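The mill is held in line with the long tray. It needs only a few mm of shift.

>>> {"name": "arm_command", "arguments": {
  "moves": [
    [-1,[-0.02,0.03,0.15],0],
    [-1,[-0.02,0.03,0.3],0],
    [-1,[-0.02,0.03,0.42],0],
    [-1,[-0.02,0.03,0.46],0],
    [-1,[-0.02,0.03,0.49],0],
    [-1,[-0.02,0.03,0.51],0],
    [-1,[-0.02,0.03,0.52],0],
    [-1,[-0.02,0.03,0.53],0],
    [-1,[-0.02,0.03,0.53],0]
  ]
}}

```text
time: 6.72
tool_pos: [0.6525, 0.0885, 0.0383]
tool_rot: [0.0, 0.843, 0.538, 0.001]
contact_force: [-0.3, -0.2, -3.4]
gripper_width: 0.214
grasp_force: 60.7
```

>>> {"name": "arm_command", "arguments": {
  "moves": [
    [-1,[0,0,0.007],0],
    [-1,[0,0,0.014],0],
    [-1,[0,0,0.014],0]
  ]
}}

```text
time: 6.97
tool_pos: [0.6519, 0.0885, 0.0354]
tool_rot: [0.0, 0.843, 0.538, 0.0]
contact_force: [0.5, 0.2, -1.5]
gripper_width: 0.216
grasp_force: 60.7
```

>>> {"name": "arm_command", "arguments": {
  "moves": [
    [-1,[0,0,0.005],0],
    [-1,[0,0,0.005],0],
    [0,[0,0,0.005],0],
    [0,[0,0,0.005],0],
    [0,[0,0,0.005],0],
    [0,[0,0,0.005],0],
    [0,[0,0,0.005],0]
  ]
}}

```text
time: 7.55
tool_pos: [0.652, 0.0885, 0.0346]
tool_rot: [0.0, 0.843, 0.538, 0.0]
contact_force: [-0.1, 0.3, -0.4]
gripper_width: 0.497
grasp_force: 0.0
```

>>> {"name": "arm_command", "arguments": {
  "moves": [
    [0.1,[0,0,-0.1],0],
    [0.1,[0,0,-0.3],0],
    [0.1,[0,0,-0.55],0],
    [0.1,[0,0,-0.8],0],
    [0.1,[0,0,-0.8],0],
    [0.1,[0,0,-0.8],0]
  ]
}}

```text
time: 8.05
tool_pos: [0.6544, 0.0886, 0.1602]
tool_rot: [0.002, 0.843, 0.538, 0.004]
contact_force: [-0.1, 0.3, -0.6]
gripper_width: 0.547
grasp_force: 0.0
```

```bash
python3 - <<'E'
from h import *
go(.4288,.3408,.15,92.8)
E
```

```text
t 8.05 pos [0.6544 0.0886 0.1602] ang 65.1 j6 0.46 w 0.547 g 0.0
shift [ 0.892 -2.072  0.055] calls 3 each [ 0.297 -0.691  0.018] turn -0.0769 deg -27.7 M3 [ 0.009  0.    -1.   ]
```

>>> {"name": "arm_command", "arguments": {
  "moves": [
    [0.1,[0.3,-0.69,0],0],
    [0.1,[0.3,-0.69,0],0],
    [0.1,[0.3,-0.69,0],0],
    [0.1,[0.3,-0.69,0],0]
  ]
}}

```text
time: 8.38
tool_pos: [0.5725, 0.1761, 0.1526]
tool_rot: [-0.002, 0.842, 0.54, -0.002]
contact_force: [-0.3, 0.3, 0.3]
gripper_width: 0.552
grasp_force: 0.0
```

>>> {"name": "arm_command", "arguments": {
  "moves": [
    [0.1,[0.3,-0.69,0],0],
    [0.1,[0.3,-0.69,0],0],
    [0.1,[0.3,-0.69,0],0],
    [0.1,[0.3,-0.69,0],0]
  ]
}}

```text
time: 8.72
tool_pos: [0.4982, 0.2598, 0.1531]
tool_rot: [-0.001, 0.842, 0.54, -0.002]
contact_force: [-0.3, 0.6, -0.1]
gripper_width: 0.552
grasp_force: 0.0
```

>>> {"name": "arm_command", "arguments": {
  "moves": [
    [0.1,[0.29,-0.69,0],-0.077],
    [0.1,[0.29,-0.69,0],-0.077],
    [0.1,[0.29,-0.69,0],-0.077],
    [0.1,[0.29,-0.69,0],-0.077],
    [0.1,[0.29,-0.69,0],-0.077],
    [0.1,[0.29,-0.69,0],-0.077],
    [0.1,[0.29,-0.69,0],-0.077],
    [0.1,[0.29,-0.69,0],-0.077]
  ]
}}

```text
time: 9.38
tool_pos: [0.4271, 0.3394, 0.1542]
tool_rot: [0.0, 0.691, 0.723, -0.0]
contact_force: [1.0, 0.8, -0.4]
gripper_width: 0.553
grasp_force: 0.0
```

```bash
python3 - <<'E'
from h import *
go(.4288,.3408,.027,92.8)
f=manip.grab_frame('wrist');im=f['frame'][:,:,::-1].copy()
for k in (-1,0,1):
    u=proj(f,(.4288+k*.0425*np.cos(np.radians(92.8)),.3408+k*.0425*np.sin(np.radians(92.8)),.008));cv2.circle(im,tuple(int(round(v)) for v in u),3,(0,0,255),1)
cv2.imwrite('pics/w3.png',im)
E
```

```text
t 9.38 pos [0.4271 0.3394 0.1542] ang 92.7 j6 0.49 w 0.553 g 0.0
shift [0.009 0.012 0.848] calls 1 each [0.009 0.012 0.848] turn -0.0004 deg -0.1 M3 [-0. -0. -1.]
```

View pics/w3.png

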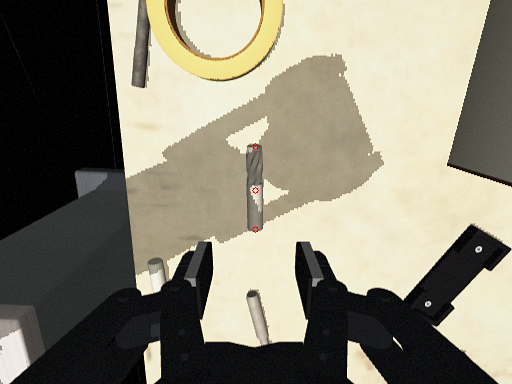

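The marks lie on the middle fluted mill, (255,146) to (255,230). The reamer end at (253,293) is clear.

>>> {"name": "arm_command", "arguments": {
  "moves": [
    [0.1,[0.01,0.01,0.25],0],
    [0.1,[0.01,0.01,0.5],0],
    [0.1,[0.01,0.01,0.7],0],
    [0.1,[0.01,0.01,0.8],0],
    [0.1,[0.01,0.01,0.835],0],
    [0.1,[0.01,0.01,0.835],0],
    [-1,[0.01,0.01,0.835],0],
    [-1,[0.01,0.01,0.835],0],
    [-1,[0.01,0.01,0.835],0],
    [-1,[0.01,0.01,0.835],0],
    [-1,[0.01,0.01,0.835],0],
    [-1,[0.01,0.01,0.835],0],
    [-1,[0.01,0.01,0.835],0],
    [-1,[0.01,0.01,0.835],0]
  ]
}}

```text
time: 10.6
tool_pos: [0.4294, 0.3427, 0.0316]
tool_rot: [0.001, 0.689, 0.724, 0.002]
contact_force: [0.3, -1.1, 5.7]
gripper_width: 0.162
grasp_force: 61.1
```

>>> {"name": "arm_command", "arguments": {
  "moves": [
    [-1,[0,0,-0.2],0],
    [-1,[0,0,-0.4],0],
    [-1,[0,0,-0.6],0],
    [-1,[0,0,-0.6],0],
    [-1,[0,0,-0.6],0]
  ]
}}

```text
time: 11.02
tool_pos: [0.4291, 0.3427, 0.122]
tool_rot: [0.001, 0.689, 0.724, 0.003]
contact_force: [-0.6, 0.3, -1.5]
gripper_width: 0.163
grasp_force: 60.3
```

```bash
python3 - <<'E'
from h import *
go(.6514,.2473,.12,63.4)
E
```

```text
t 11.02 pos [0.4291 0.3427 0.122 ] ang 92.8 j6 0.49 w 0.163 g 60.285823345184326
shift [-0.709  1.448  0.018] calls 2 each [-0.355  0.724  0.009] turn 0.0818 deg 29.4 M3 [ 0.005  0.003 -1.   ]
```

>>> {"name": "arm_command", "arguments": {
  "moves": [
    [-1,[-0.35,0.72,0],0],
    [-1,[-0.35,0.72,0],0],
    [-1,[-0.35,0.72,0],0],
    [-1,[-0.35,0.72,0],0]
  ]
}}

```text
time: 11.35
tool_pos: [0.5423, 0.2917, 0.1177]
tool_rot: [0.001, 0.691, 0.723, -0.0]
contact_force: [-0.4, -0.5, -0.1]
gripper_width: 0.164
grasp_force: 60.3
```

>>> {"name": "arm_command", "arguments": {
  "moves": [
    [-1,[-0.35,0.73,0],0.082],
    [-1,[-0.35,0.73,0],0.082],
    [-1,[-0.35,0.73,0],0.082],
    [-1,[-0.35,0.73,0],0.082],
    [-1,[-0.35,0.73,0],0.082],
    [-1,[-0.35,0.73,0],0.082],
    [-1,[-0.35,0.73,0],0.082],
    [-1,[-0.35,0.73,0],0.082]
  ]
}}

```text
time: 12.02
tool_pos: [0.6487, 0.2484, 0.1184]
tool_rot: [-0.0, 0.85, 0.526, -0.001]
contact_force: [-0.3, 0.0, -1.4]
gripper_width: 0.162
grasp_force: 60.3
```

```bash
python3 - <<'E'
from h import *
go(.6514,.2473,.0385,63.4)
f=manip.grab_frame('wrist');im=f['frame'][:,:,::-1].copy()
u=proj(f,(.6514,.2473,.006));cv2.circle(im,tuple(int(round(v)) for v in u),3,(0,0,255),1)
cv2.imwrite('pics/w4.png',im)
E
```

```text
t 12.02 pos [0.6487 0.2484 0.1184] ang 63.5 j6 0.72 w 0.162 g 60.250582695007324
shift [0.002 0.02  0.533] calls 1 each [0.002 0.02  0.533] turn 0.0003 deg 0.1 M3 [-0.002 -0.    -1.   ]
```

View pics/w4.png

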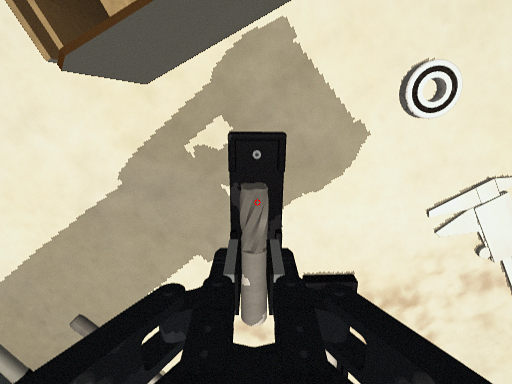

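The mill hangs aligned over the middle tray (screw at 257,155). I'll lower it.

>>> {"name": "arm_command", "arguments": {
  "moves": [
    [-1,[0,0.02,0.15],0],
    [-1,[0,0.02,0.3],0],
    [-1,[0,0.02,0.42],0],
    [-1,[0,0.02,0.46],0],
    [-1,[0,0.02,0.49],0],
    [-1,[0,0.02,0.51],0],
    [-1,[0,0.02,0.52],0],
    [-1,[0,0.02,0.52],0],
    [-1,[0,0.02,0.52],0]
  ]
}}

```text
time: 12.82
tool_pos: [0.6536, 0.2466, 0.0425]
tool_rot: [0.0, 0.851, 0.525, 0.001]
contact_force: [0.4, -0.2, -1.2]
gripper_width: 0.161
grasp_force: 60.2
```

>>> {"name": "arm_command", "arguments": {
  "moves": [
    [-1,[0,0,0.007],0],
    [-1,[0,0,0.01],0],
    [-1,[0,0,0.01],0]
  ]
}}

```text
time: 13.07
tool_pos: [0.653, 0.2464, 0.04]
tool_rot: [0.0, 0.851, 0.525, 0.0]
contact_force: [-0.9, 0.0, -1.2]
gripper_width: 0.166
grasp_force: 60.2
```

>>> {"name": "arm_command", "arguments": {
  "moves": [
    [-1,[0,0,0.006],0],
    [-1,[0,0,0.013],0],
    [-1,[0,0,0.013],0],
    [-1,[0,0,0.013],0]
  ]
}}

```text
time: 13.4
tool_pos: [0.6529, 0.2464, 0.0377]
tool_rot: [0.0, 0.851, 0.525, -0.0]
contact_force: [-0.2, -0.6, -1.2]
gripper_width: 0.165
grasp_force: 60.3
```

>>> {"name": "arm_command", "arguments": {
  "moves": [
    [-1,[0,0,0.005],0],
    [-1,[0,0,0.005],0],
    [0,[0,0,0.005],0],
    [0,[0,0,0.005],0],
    [0,[0,0,0.005],0],
    [0,[0,0,0.005],0],
    [0,[0,0,0.005],0]
  ]
}}

```text
time: 13.98
tool_pos: [0.6528, 0.2464, 0.0369]
tool_rot: [-0.0, 0.851, 0.525, -0.0]
contact_force: [-0.4, 0.6, -0.4]
gripper_width: 0.503
grasp_force: 0.0
```

>>> {"name": "arm_command", "arguments": {
  "moves": [
    [0,[0,0,-0.1],0],
    [0,[0,0,-0.3],0],
    [0,[0,0,-0.55],0],
    [0,[0,0,-0.8],0],
    [0,[0,0,-0.8],0],
    [0,[0,0,-0.8],0],
    [0,[0,0,-0.8],0]
  ]
}}

```text
time: 14.57
tool_pos: [0.6529, 0.2465, 0.158]
tool_rot: [0.0, 0.851, 0.525, 0.001]
contact_force: [-0.2, 0.5, -1.0]
gripper_width: 0.502
grasp_force: 0.0
```

```bash
python3 - <<'E'
from h import *
go(.428,-.0238,.155,110.7)
E
```

```text
t 14.57 pos [0.6529 0.2465 0.158 ] ang 63.3 j6 0.72 w 0.502 g 0.0
shift [-2.283 -0.531  0.018] calls 3 each [-0.761 -0.177  0.006] turn -0.1316 deg -47.4 M3 [ 0.001  0.    -1.   ]
```

>>> {"name": "arm_command", "arguments": {
  "moves": [
    [0,[-0.76,-0.18,0],0],
    [0,[-0.76,-0.18,0],0],
    [0,[-0.76,-0.18,0],0],
    [0,[-0.76,-0.18,0],0]
  ]
}}

```text
time: 14.9
tool_pos: [0.5717, 0.153, 0.1523]
tool_rot: [-0.001, 0.852, 0.524, -0.005]
contact_force: [0.5, 0.6, -0.7]
gripper_width: 0.504
grasp_force: 0.0
```

>>> {"name": "arm_command", "arguments": {
  "moves": [
    [0,[-0.76,-0.18,0],0],
    [0,[-0.76,-0.18,0],0],
    [0,[-0.76,-0.18,0],0],
    [0,[-0.76,-0.18,0],0]
  ]
}}

```text
time: 15.23
tool_pos: [0.4976, 0.0642, 0.1537]
tool_rot: [-0.001, 0.852, 0.524, -0.003]
contact_force: [-0.4, 0.3, -0.5]
gripper_width: 0.498
grasp_force: 0.0
```

>>> {"name": "arm_command", "arguments": {
  "moves": [
    [0,[-0.76,-0.17,0],-0.132],
    [0,[-0.76,-0.17,0],-0.132],
    [0,[-0.76,-0.17,0],-0.132],
    [0,[-0.76,-0.17,0],-0.132],
    [0,[-0.76,-0.17,0],-0.132],
    [0,[-0.76,-0.17,0],-0.132],
    [0,[-0.76,-0.17,0],-0.132],
    [0,[-0.76,-0.17,0],-0.132],
    [0,[-0.76,-0.17,0],-0.132],
    [0,[-0.76,-0.17,0],-0.132]
  ]
}}

```text
time: 16.07
tool_pos: [0.4281, -0.0232, 0.1564]
tool_rot: [-0.001, 0.568, 0.823, -0.0]
contact_force: [-0.5, -0.0, 0.0]
gripper_width: 0.496
grasp_force: 0.0
```

```bash
python3 - <<'E'
from h import *
go(.428,-.0238,.027,110.7)
f=manip.grab_frame('wrist');im=f['frame'][:,:,::-1].copy()
for k in (-1,0,1):
    u=proj(f,(.428+k*.035*np.cos(np.radians(110.7)),-.0238+k*.035*np.sin(np.radians(110.7)),.006));cv2.circle(im,tuple(int(round(v)) for v in u),3,(0,0,255),1)
cv2.imwrite('pics/w5.png',im)
E
```

```text
t 16.07 pos [ 0.4281 -0.0232  0.1564] ang 110.7 j6 -0.59 w 0.496 g 0.0
shift [-0.004 -0.001  0.862] calls 1 each [-0.004 -0.001  0.862] turn 0.0001 deg 0.0 M3 [-0.001  0.    -1.   ]
```

View pics/w5.png

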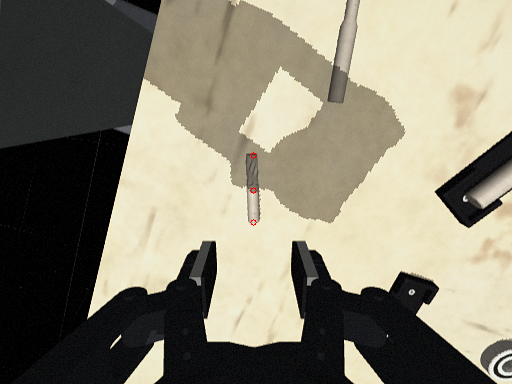

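The marks sit on the short fluted mill, (253,154) to (253,222).

>>> {"name": "arm_command", "arguments": {
  "moves": [
    [0,[0,0,0.25],0],
    [0,[0,0,0.5],0],
    [0,[0,0,0.7],0],
    [0,[0,0,0.8],0],
    [0,[0,0,0.835],0],
    [0,[0,0,0.835],0],
    [-1,[0,0,0.835],0],
    [-1,[0,0,0.835],0],
    [-1,[0,0,0.835],0],
    [-1,[0,0,0.835],0],
    [-1,[0,0,0.835],0],
    [-1,[0,0,0.835],0],
    [-1,[0,0,0.835],0],
    [-1,[0,0,0.835],0]
  ]
}}

```text
time: 17.28
tool_pos: [0.4299, -0.0238, 0.0338]
tool_rot: [0.002, 0.568, 0.823, 0.001]
contact_force: [-0.8, 0.0, 7.0]
gripper_width: 0.106
grasp_force: 58.9
```

>>> {"name": "arm_command", "arguments": {
  "moves": [
    [-1,[0,0,-0.2],0],
    [-1,[0,0,-0.4],0],
    [-1,[0,0,-0.6],0],
    [-1,[0,0,-0.6],0],
    [-1,[0,0,-0.6],0]
  ]
}}

```text
time: 17.7
tool_pos: [0.43, -0.0239, 0.1244]
tool_rot: [0.003, 0.568, 0.823, 0.001]
contact_force: [0.4, -0.2, -0.7]
gripper_width: 0.104
grasp_force: 58.8
```

```bash
python3 - <<'E'
from h import *
go(.6399,-.1061,.12,92.1)
E
```

```text
t 17.7 pos [ 0.43   -0.0239  0.1244] ang 110.8 j6 -0.59 w 0.104 g 58.77410888671875
shift [-1.01   1.113  0.039] calls 2 each [-0.505  0.556  0.019] turn 0.052 deg 18.7 M3 [ 0.006 -0.001 -1.   ]
```

>>> {"name": "arm_command", "arguments": {
  "moves": [
    [-1,[-0.5,0.56,0],0],
    [-1,[-0.5,0.56,0],0],
    [-1,[-0.5,0.56,0],0],
    [-1,[-0.5,0.56,0],0]
  ]
}}

```text
time: 18.03
tool_pos: [0.5364, -0.0655, 0.1202]
tool_rot: [0.0, 0.568, 0.823, -0.0]
contact_force: [-0.0, -0.2, -0.5]
gripper_width: 0.107
grasp_force: 58.9
```

>>> {"name": "arm_command", "arguments": {
  "moves": [
    [-1,[-0.51,0.56,0],0.052],
    [-1,[-0.51,0.56,0],0.052],
    [-1,[-0.51,0.56,0],0.052],
    [-1,[-0.51,0.56,0],0.052],
    [-1,[-0.51,0.56,0],0.052],
    [-1,[-0.51,0.56,0],0.052],
    [-1,[-0.51,0.56,0],0.052]
  ]
}}

```text
time: 18.62
tool_pos: [0.6375, -0.1046, 0.1205]
tool_rot: [-0.001, 0.694, 0.72, -0.001]
contact_force: [-0.6, 1.1, -0.7]
gripper_width: 0.105
grasp_force: 58.9
```

```bash
python3 - <<'E'
from h import *
go(.6399,-.1061,.0405,92.1)
f=manip.grab_frame('wrist');im=f['frame'][:,:,::-1].copy()
u=proj(f,(.6399,-.1061,.006));cv2.circle(im,tuple(int(round(v)) for v in u),3,(0,0,255),1)
cv2.imwrite('pics/w6.png',im)
E
```

```text
t 18.62 pos [ 0.6375 -0.1046  0.1205] ang 92.2 j6 -0.32 w 0.105 g 58.94418239593506
shift [-0.011  0.017  0.533] calls 1 each [-0.011  0.017  0.533] turn 0.0002 deg 0.1 M3 [-0.003  0.001 -1.   ]
```

View pics/w6.png

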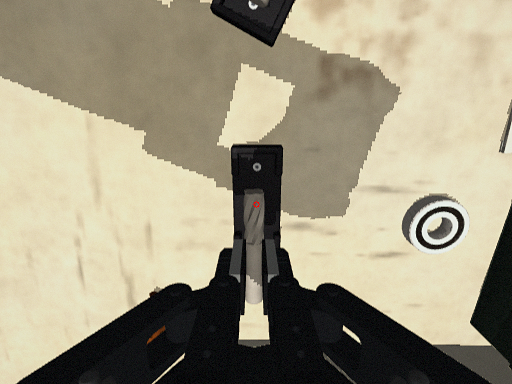

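The short mill is held straight over the short tray (screw at 257,167). The opening is clear of the neighbours.

>>> {"name": "arm_command", "arguments": {
  "moves": [
    [-1,[-0.01,0.02,0.15],0],
    [-1,[-0.01,0.02,0.3],0],
    [-1,[-0.01,0.02,0.42],0],
    [-1,[-0.01,0.02,0.46],0],
    [-1,[-0.01,0.02,0.49],0],
    [-1,[-0.01,0.02,0.51],0],
    [-1,[-0.01,0.02,0.52],0],
    [-1,[-0.01,0.02,0.53],0],
    [-1,[-0.01,0.02,0.53],0],
    [-1,[-0.01,0.02,0.53],0]
  ]
}}

```text
time: 19.5
tool_pos: [0.6427, -0.1069, 0.0431]
tool_rot: [0.001, 0.694, 0.72, 0.0]
contact_force: [0.6, -0.0, -0.6]
gripper_width: 0.107
grasp_force: 59.0
```

>>> {"name": "arm_command", "arguments": {
  "moves": [
    [-1,[0,-0.012,0.008],0],
    [-1,[0,-0.012,0.014],0],
    [-1,[0,-0.012,0.02],0],
    [-1,[0,-0.012,0.02],0],
    [-1,[0,-0.012,0.02],0]
  ]
}}

```text
time: 19.92
tool_pos: [0.6405, -0.1068, 0.0399]
tool_rot: [-0.0, 0.694, 0.72, -0.0]
contact_force: [-3.0, -0.5, 5.5]
gripper_width: 0.107
grasp_force: 59.7
```

Contact was light (5.5 N), so I'll release.

>>> {"name": "arm_command", "arguments": {
  "moves": [
    [-0.3,[0,0,0],0],
    [-0.2,[0,0,0],0],
    [-0.1,[0,0,0],0],
    [0,[0,0,0],0],
    [0,[0,0,0],0],
    [0,[0,0,0],0]
  ]
}}

```text
time: 20.42
tool_pos: [0.6404, -0.1068, 0.0391]
tool_rot: [-0.0, 0.694, 0.72, -0.0]
contact_force: [-0.1, -0.1, -0.3]
gripper_width: 0.499
grasp_force: 0.0
```

>>> {"name": "arm_command", "arguments": {
  "moves": [
    [0,[0,0,-0.1],0],
    [0,[0,0,-0.3],0],
    [0,[0,0,-0.55],0],
    [0,[0,0,-0.8],0],
    [0,[0,0,-0.8],0],
    [0,[0,0,-0.8],0]
  ]
}}

```text
time: 20.92
tool_pos: [0.6429, -0.1075, 0.165]
tool_rot: [0.004, 0.694, 0.72, 0.002]
contact_force: [-0.4, 0.3, -0.8]
gripper_width: 0.501
grasp_force: 0.0
```

>>> {"name": "arm_command", "arguments": {
  "moves": [
    [0,[0,-1,0],0],
    [0,[0,-1,0],0],
    [0,[0,-1,0],0],
    [0,[0,-1,0],0],
    [0,[0,-1,0],0],
    [0,[0,-1,0],0]
  ]
}}

```text
time: 21.42
tool_pos: [0.4889, -0.112, 0.1581]
tool_rot: [-0.001, 0.694, 0.72, -0.0]
contact_force: [0.7, -0.9, -0.1]
gripper_width: 0.501
grasp_force: 0.0
```

```bash
python3 - <<'E'
from h import *
s=manip.state();print(s['time'],s['tool_pos'])
f=manip.grab_frame('top');im=f['frame'][:,:,::-1]
cv2.imwrite('pics/t2.png',cv2.resize(im[110:262,95:425],(800,368),interpolation=cv2.INTER_CUBIC))
c=[]
for (x,y) in [(.6514,.2473),(.6516,.0874),(.6399,-.1061)]:
    u,v=proj(f,(x,y,.006));u,v=int(u),int(v);c.append(cv2.resize(im[v-26:v+26,u-33:u+33],(264*1,208),interpolation=cv2.INTER_CUBIC))
cv2.imwrite('pics/t3.png',np.hstack(c))
from h import rect
for n,b,z,x,y,a in [('L',[200,148,246,173],.016,.6516,.0874,65.1),('M',[145,150,181,173],.014,.6514,.2473,63.4),('S',[278,158,308,168],.012,.6399,-.1061,92.1)]:
    l,t,r,bt=b;ys,xs=np.mgrid[t:bt:.25,l:r:.25]
    g=cv2.remap(cv2.GaussianBlur(im,(0,0),.7),xs.astype(np.float32),ys.astype(np.float32),cv2.INTER_CUBIC).sum(2)
    P=unproj(f,np.c_[xs.ravel(),ys.ravel()],z)-[x,y]
    ra=np.radians(a);al=P@[np.cos(ra),np.sin(ra)];ac=P@[-np.sin(ra),np.cos(ra)]
    m=(g.ravel()>240)&(abs(al)<.06)&(abs(ac)<.016)
    (c,wh,an)=cv2.minAreaRect((np.c_[al,ac][m]*1000).astype(np.float32));print(n,np.round(c,1),np.round(wh,1),round(an,1))
E
```

```text
21.4167 [ 0.48887715 -0.11201865  0.15814307]
L [ 1.5 -1.8] [107.2  21.1] 0.3
M [-7.7 -3.3] [ 18.3 104.9] 88.8
S [-0.9 -2.8] [14.7 72.7] 89.5
```

View pics/t2.png

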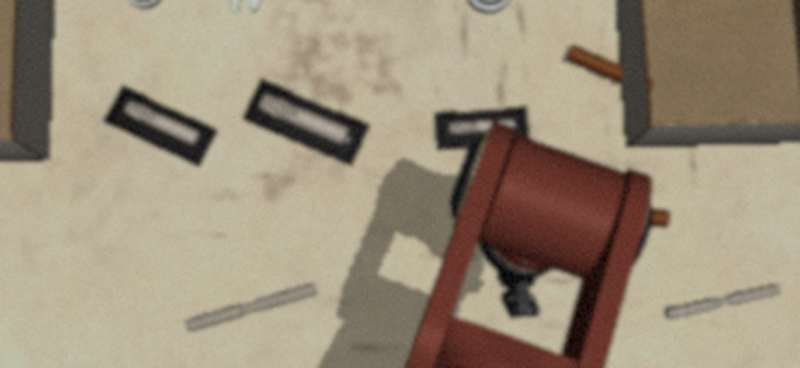

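View pics/t3.png

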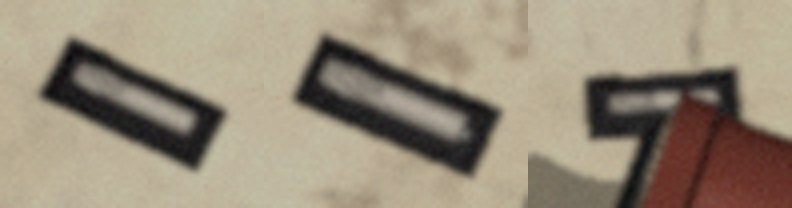

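The middle and long mills lie centred in their trays, and the reamers haven't moved. The arm hides half of the short tray, so I'll step aside and check it.

>>> {"name": "arm_command", "arguments": {
  "moves": [
    [0,[1,0,-0.3],0],
    [0,[1,0,-0.3],0],
    [0,[1,0,-0.3],0],
    [0,[1,0,-0.3],0],
    [0,[1,0,-0.3],0],
    [0,[1,0,-0.3],0],
    [0,[1,0,-0.3],0]
  ]
}}

```text
time: 22.05
tool_pos: [0.4855, 0.0377, 0.2041]
tool_rot: [-0.0, 0.694, 0.72, -0.0]
contact_force: [0.5, -0.4, -0.6]
gripper_width: 0.498
grasp_force: 0.0
```

```bash
python3 - <<'E'
from h import *
f=manip.grab_frame('top');im=f['frame'][:,:,::-1]
g=manip.grab_frame('wrist')['frame'][:,:,::-1]
c=[cv2.resize(g,(400,300))]
for (x,y) in [(.6399,-.1061)]:
    u,v=proj(f,(x,y,.006));u,v=int(u),int(v);c.append(cv2.resize(im[v-30:v+30,u-40:u+40],(400,300),interpolation=cv2.INTER_CUBIC))
cv2.imwrite('pics/t4.png',np.hstack(c))
E
```

```text
(no output)
```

View pics/t4.png

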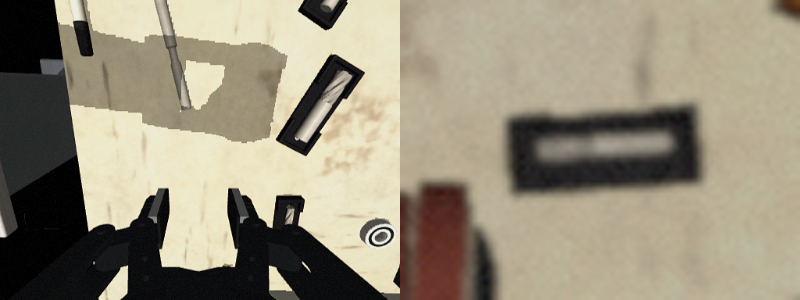

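The short mill lies centred in its tray, spanning about (537–675, 145) in the right-hand crop. The long mill lies within its fence, and the gripper is clear of everything.

```bash
python3 -c "
from plant import manip
print(manip.job_done())"
```

```text
the job is handed in; nothing more can be done
None
```

All three end mills are lying in the trays of their own size, the reamers and brown look-alikes were left where they lay, and the job was handed in at about 22 s; no verdict came back.

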